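# Shut down the bench dryer and draw out its tray

## Task

The tin and the tiles in the low grey bench dryer are dry: switch the dryer off by pressing down the raised near half of the rocker on its top, then push the post of the swing catch to the right until the catch's nose is clear of the tray front, and then hook a fingertip behind the upturned lip of the tray and draw the tray slowly all the way out to its stop. Leave the catch swung aside and the tin and tiles lying flat in the tray. This is fingertip work: do not pinch the tray's lip, do not lift anything, and leave the jar, the bottle and the open tin that stand round the dryer where they are.

Things in the scene. Friction and masses are not known exactly. Their poses are not given: they have to be found in the camera images.
- dryer: Low grey sheet-steel dryer, fixed; case 220 (x) x 230 (y) x 95 mm high. Origin on the worktop below the case; front face at own x = -120 mm, sides at y = +-115. Own x points to its back, y to its left seen from the robot, z up; it stands level. 'Own' positions below, in mm, are in this frame with tray and catch shut.
- tray (a joint): How far the tray is drawn out, m: about 0 shut, 0.11 at its stop. It slides along the dryer's own -x on runners with about 2 N friction and stays where it is left. With the catch shut it moves only about 5 mm.
- lip_back (a point): Mid top edge of the tray lip's back face (turned to the dryer; a fingertip pulls on it); moves with the tray; shut own (-174, 0, 78). Lip: upright strip 140 mm long (own y), 8 thick with its outer facing, rolled 8 mm rim on top. Behind it an open trough: 46 mm in x up to the tray's front panel (own x -128, top 90 mm over the worktop), 134 mm in y, floor 37 mm below this point.
- catch (a joint): Angle of the swing catch, rad: 0 to 0.1 shut (arm pointing to the dryer's front); grows as the arm's free end swings to the dryer's right; stop at 1.5 (arm pointing right). Friction 0.06 N m (under 1 N at the post); it stays where it is left. The nose frees the tray from about 0.3 on.
- catch_post (a point): Top centre of the upright finger post on the catch arm; moves with the catch; shut own (-135, -98, 132). Post 10 mm diameter, head 13, foot 103 mm over the worktop on the flat 16 mm wide arm. The catch turns about an upright pin at own (-55, -98), 80 mm from the post. Below the post a nose hangs before the tray front, down to 67 mm over the worktop.
- rocker (a joint): Tilt of the black mains rocker, rad: -0.16 on (near half raised), +0.16 off (near half fully down). Friction 0.035 N m (about 2 N at the end of the half); it stays where it is left.
- rocker_near (a point): Middle of the top face of the rocker's near half, 22 mm from its pivot; moves with it; own (-100, 30, 111) at mid tilt, 3.5 mm higher when on, lower when off. The rocker is 57 (x) x 32 mm (y) and pivots about own y at own (-78, 30), between bezel rims 102 mm over the worktop.
- rocker_far (a point): The same on the far half, at mid tilt own (-56, 30, 111).
- tray_floor (a point): Point on the top face of the tray's floor, shut own (-34, 0, 41); moves with the tray. The tray is 170 x 200 mm inside, walls 22 mm high.
- flat_tin: Closed flat round tin, 102 mm diameter x 36 mm, 0.2 kg, loose in the left half of the tray (under the case roof at first). Origin at the centre of its underside.
- tile_1: White ceramic test tile, 60 x 60 x 8 mm, loose in the right half of the tray, front. Origin at the centre of its underside.
- tile_2: A second such tile behind it.
- grit_jar: Lidded glass jar, 62 mm diameter x 95 mm, loose on the worktop in front of the dryer's left side. Origin at the centre of its underside.
- brown_bottle: Small brown bottle, 40 mm diameter x 146 mm, loose on the worktop in front of the dryer's right side. Origin at the centre of its underside.
- low_tin: Open round golden tin, 88 mm diameter x 58 mm, loose on the worktop farther right. Origin at the centre of its underside.

How it is judged:
On the way, in this order (a step that is already met when the one before it is completed fails the run):
1. the rocker is off while the catch is still shut and the tray home (value of joint rocker above 0.12 rad and value of joint catch below 0.25 rad and value of joint tray below 0.012 m), for 0.1 s.
2. the catch is swung clear of the tray front while the tray is still home (value of joint catch above 0.3 rad and value of joint tray below 0.012 m and value of joint rocker above 0.1 rad), for 0.1 s.
3. the tray is drawn out to its stop (value of joint tray above 0.105 m), for 0.2 s.
At the end, for the whole second after the job is handed in: Tray within 8 mm of its stop, catch swung at least 0.3 rad aside, rocker off (over 0.10 rad), tin and both tiles lying flat (within 0.1 rad, 6 mm) on the tray's floor and at rest (value of joint tray above 0.102 m and value of joint catch above 0.3 rad and value of joint rocker above 0.1 rad and z of flat_tin in the frame of tray_floor between -0.006 and 0.006 m and angle between each of flat_tin, tile_1, tile_2's own z axis and vertical below 0.1 rad and linear speed of each of flat_tin, tile_1, tile_2 below 0.02 m/s and z of tile_1 in the frame of tray_floor between -0.006 and 0.006 m and z of tile_2 in the frame of tray_floor between -0.006 and 0.006 m); the robot touches nothing.
It fails at once if the lip is pinched: its outer face is pressed with more than 8 N (contact force between the fingers and lip_face above 8 N).
It fails at once if the tray is jerked faster than 0.5 m/s (velocity of joint tray above 0.5 m/s).
It fails at once if the tin or a tile is lifted off the tray's floor (z of any of flat_tin, tile_1, tile_2 in the frame of tray_floor above 0.015 m).
It fails at once if a bystander is shifted more than 20 mm or tipped (distance of any of grit_jar, brown_bottle, low_tin from where it was at the start of the episode above 0.02 m or angle between any of grit_jar, brown_bottle, low_tin's own z axis and vertical above 0.25 rad).
It also fails if it takes over 46 s, if anything falls off the work surface, if the arm or the gripper's body presses on something with over 40 N, if the wrist force passes 120 N, or if a joint passes its speed limit or range.

## Robot

A 7-joint arm with a two-finger parallel gripper is mounted at the origin on a cart in front of the work surface, level with it; the furniture and walls round the work are solid. World frame = base frame: x ahead of the robot, y to its left, z up, the work surface at z = 0. Lengths are in m, angles in rad, forces in N, time in s.
With the tool pointing down it reaches from about 0.425 to 0.875 m from the base axis. Payload 9.9 kg.
Tool frame: the origin (TCP) lies on the centre line of the jaws, within the pads' length; the fingertips stand robot.finger_overhang ahead of it and the grasp point (between the pads) lies 6 mm ahead of it (robot.finger_overhang is the distance from the TCP to the fingertips, in m); y points along the fingers, z is the direction in which the jaws open and shut, and the axes are right-handed (so a half turn about y gives the same grasp; the last joint's range is limited). The gripper opens to 85 mm and grips with 20 to 120 N. Pads are 22 mm wide; open, the fingers measure 114 mm over their backs; the gripper's body (76 mm by 85 mm) begins 54 mm behind the grasp point. The pads swing forward as they close: fully open they stand 13 mm farther back than shut.
Start: joints at [1.026, 0.576, 0.025, 1.437, -0.015, 1.129, -0.057], TCP at [0.3, -0.605, 0.256] pointing down, gripper open.
Joint ranges: [-2.76, 2.76], [-0.34, 2.15], [-1.52, 1.57], [0.19, 2.46], [-1.09, 4.23], [0.17, 1.99], [-2.82, 2.82]. Speed limits (rad/s): [2.22, 2.22, 3.01, 3.01, 3.14, 3.14, 3.14].

## Interface

Orientations are given as [roll, pitch, yaw] about the fixed x, y, z axes, in that order (R = Rz(yaw) Ry(pitch) Rx(roll)).
In Python, from plant import robot, grab_frame gives the robot as it stands.
- The arm moves only by the shell command python3 -m inch 'ROWS' [OPENING] [FORCE]. ROWS is JSON, a list that holds one entry, the list of rows, each a list of 6 numbers: the shift along the tool's x, y, z in m, then the turn, a rotation vector about the tool's x, y, z in rad. In form: [[[dx, dy, dz, wx, wy, wz], ...]]. A call has 1 to 10 rows; each row shifts and turns the commanded pose from where the row before left it, along the tool's axes as they then stand; what a row does not reach is not made up. A row lasts 1/12 s, in which the tool goes at most 41.7 mm and 7.16 degrees, less where a joint would pass 70% of its speed; a pose out of reach is approached as far as the arm can. A call with a gripper value outside its range is refused whole. OPENING is the finger opening in m, from 0 to 0.0854, set as the call begins (- or left out, the last holds). The fingers move at their own pace and stop on an object; FORCE is the grip in N (left out, the last holds). Time passes only in rows, so rows that do not move let the fingers close. It gives the time, the measured TCP pose, the force and the opening at its end, in the units of the state.
- robot.get_state(): the state, without advancing time (a new reading comes with each control period).
- grab_frame(name): name is "side" or "top"; returns a dict with "color" (384x512x3 uint8, red, green, blue), "fx", "fy", "cx", "cy" (pixels), "R" (3x3) and "t" (3): a world point X has camera coordinates R X + t. Camera axes: x right, y down, z forward; pixel columns grow to the right and rows downward; lengths in m; the calibration is good to about 2 mm. A picture is of the moment at which its call begins. There is no depth.
- robot.close_job(): hands the job in, once; it reports no verdict.
The state is a dict: "t": time; "joint_pos": joint angles; "dq": joint speeds; "tau": joint torques, N m; "position": TCP position; "eef_rot": TCP orientation; "ft_force": force on the tool from outside, world axes, zero at the start; "wrist_torque": the same for the moment, N m; "gripper_width": finger opening in m.
Only numpy, scipy, OpenCV 4.12 (cv2) and the standard library are available. Lean on these libraries where they do the work, as an engineer would, in place of code of your own. Each camera call takes 0.05 s, during which the arm holds its last target.

## Working session

There is one attempt and no reset: what is moved stays moved. The work goes in short steps, Python scripts to look and compute and a shell command to move; the robot and the scene stay as the last step left them, time stands still between calls to the robot, and variables do not carry over. Pictures are saved under pics/ and viewed, and the job is handed in when it is done.

```bash
ls; mkdir -p pics; python3 - <<'E'
from plant import robot, grab_frame
import cv2
print(robot.get_state(), robot.finger_overhang)
for n in("side","top"):
    f=grab_frame(n); cv2.imwrite(f"pics/{n}0.png",f["color"][:,:,::-1]); print(n,f["fx"],f["fy"],f["cx"],f["cy"],f["R"],f["t"])
E
```

```text
pics
{'t': 0.0, 'joint_pos': array([ 1.02617689,  0.57651495,  0.02486971,  1.43790941, -0.01500417,
        1.12899187, -0.05645599]), 'dq': array([ 3.57456864e-04,  4.12826279e-05, -9.14256271e-04, -8.48002094e-04,
        1.48216005e-03,  1.13442542e-03, -3.00821037e-05]), 'tau': array([ 1.29863445e-03, -7.65755224e+01,  2.25058481e+00, -2.85969007e+01,
        1.52060628e-02,  1.27100464e-02, -3.99646183e-06]), 'position': array([ 0.29997343, -0.60422513,  0.25545424]), 'eef_rot': array([-1.57243216e+00, -9.52231000e-05, -2.68071834e+00]), 'ft_force': array([0.07475521, 1.01729364, 0.21976594]), 'wrist_torque': array([-0.0400107 , -0.04030365, -0.01449551]), 'gripper_width': 0.08554674154992814} 0.025
side 361.14684652014114 361.14684652014114 254.81314889475263 188.34370187250792 [[-0.82371502 -0.56687627 -0.01203576]
 [-0.34797127  0.5221608  -0.77862962]
 [ 0.44767126 -0.63718082 -0.62736835]] [0.51592187 0.27909972 0.84260001]
top 425.8660615751745 425.8660615751745 249.4664589512813 188.1905904448791 [[ 0.02519021 -0.99956549 -0.01530656]
 [-0.99162775 -0.02304452 -0.12705651]
 [ 0.12664857  0.01837899 -0.99177737]] [0.01573802 0.5905492  1.34018246]
```

View pics/side0.png

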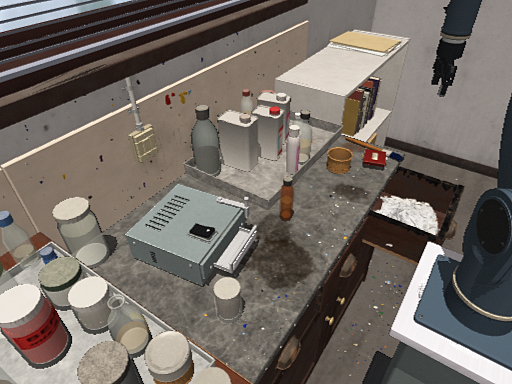

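View pics/top0.png

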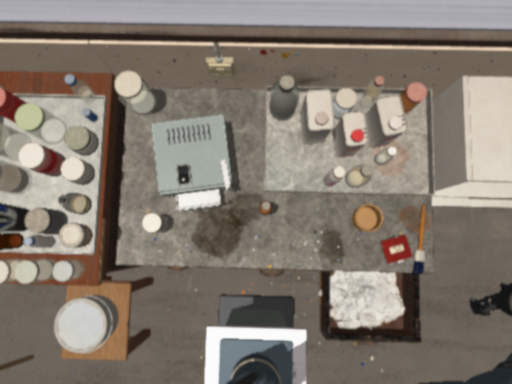

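```bash
python3 - <<'E'
import cv2
a=cv2.imread("pics/top0.png")[105:235,135:285]; cv2.imwrite("pics/top0z.png",cv2.resize(a,None,fx=5,fy=4.6,interpolation=cv2.INTER_CUBIC)[:600,:800] if 0 else cv2.resize(a,None,fx=4.5,fy=4.5,interpolation=cv2.INTER_CUBIC))
a=cv2.imread("pics/side0.png")[165:325,115:305]; cv2.imwrite("pics/side0z.png",cv2.resize(a,None,fx=3.7,fy=3.7,interpolation=cv2.INTER_CUBIC))
E
```

```text
(no output)
```

View pics/top0z.png

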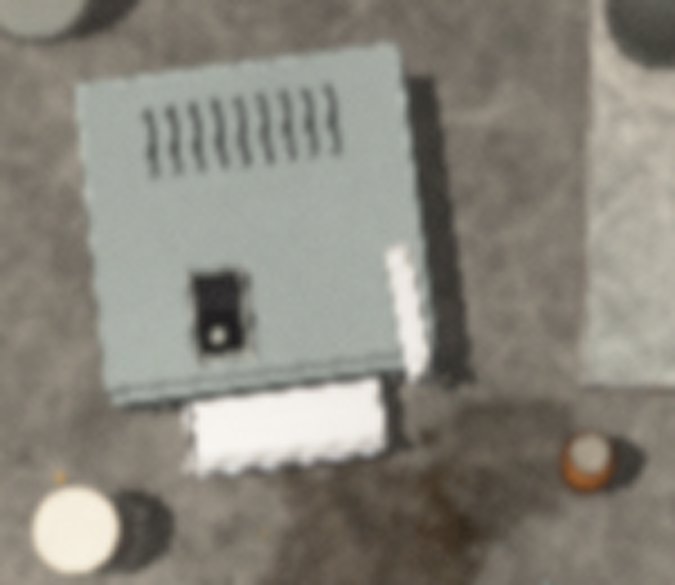

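View pics/side0z.png

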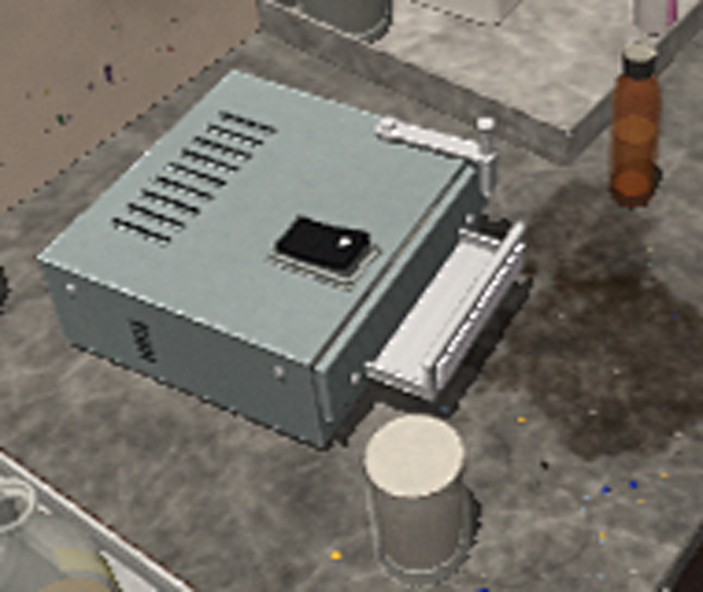

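```bash
cat > h.py <<'E'
import numpy as np, cv2
from scipy.optimize import least_squares
from plant import robot, grab_frame
def proj(f,X):
    c=np.asarray(X)@f["R"].T+f["t"]; return np.stack([f["fx"]*c[:,0]/c[:,2]+f["cx"],f["fy"]*c[:,1]/c[:,2]+f["cy"]],1)
def ray(f,u,z):
    d=f["R"].T@np.array([(u[0]-f["cx"])/f["fx"],(u[1]-f["cy"])/f["fy"],1]); o=-f["R"].T@f["t"]; return o+d*(z-o[2])/d[2]
def own2w(p,P):
    c,s=np.cos(p[2]),np.sin(p[2]); P=np.atleast_2d(P)/1000.; return np.c_[p[0]+c*P[:,0]-s*P[:,1],p[1]+s*P[:,0]+c*P[:,1],P[:,2]]
E
python3 - <<'E'
from h import *
S=grab_frame("side");T=grab_frame("top")
s=[((38,260),(100,115,95)),((235,72),(100,-115,95)),((318,365),(-120,115,95)),((486,122),(-135,-98,132)),((522,227),(-178,-70,78)),((433,362),(-178,70,78)),((325,447),(-120,115,0)),((320,243),(-78,30,109))]
t=[((77,87),(100,115,95)),((397,42),(100,-115,95)),((115,403),(-120,115,95)),((218,312),(-78,30,109)),((413,376),(-135,-98,132))]
us=np.array([a for a,_ in s])/3.7+[115,165];ut=np.array([a for a,_ in t])/4.5+[135,105]
Ps=np.array([b for _,b in s]);Pt=np.array([b for _,b in t])
r=lambda p:np.r_[(proj(S,own2w(p,Ps))-us).ravel(),(proj(T,own2w(p,Pt))-ut).ravel()]
q=least_squares(r,[.6,.15,0.1],loss="soft_l1");p=q.x
print(p);print(r(p).reshape(-1,2).round(1))
np.save("p.npy",p)
for n,P in dict(near=(-100,30,114),lip=(-174,0,78),post=(-135,-98,132)).items(): print(n,own2w(p,P))
print("jar",ray(T,(135+77/4.5,105+530/4.5),.095),ray(S,(115+415/3.7,165+457/3.7),.095))
print("bot",ray(T,(135+592/4.5,105+452/4.5),.146),ray(S,(115+641/3.7,165+50/3.7),.146))
for f,n in((S,"side"),(T,"top")):
    im=f["color"][:,:,::-1].copy()
    L=np.array([(100,115,95),(100,-115,95),(-120,-115,95),(-120,115,95),(-178,70,78),(-178,-70,78),(-135,-98,132),(-135,-98,103),(-55,-98,100),(-106.5,46,109),(-106.5,14,109),(-49.5,14,109),(-49.5,46,109)])
    for u in proj(f,own2w(p,L)): cv2.circle(im,tuple(np.round(u*16).astype(int).tolist()),12,(0,0,255),-1,shift=4)
    im=im[165:325,115:305] if n=="side" else im[105:235,135:285]
    cv2.imwrite(f"pics/{n}fit.png",cv2.resize(im,None,fx=3.7,fy=3.7,interpolation=cv2.INTER_NEAREST))
E
```

```text
[0.69927618 0.21874539 0.15836291]
[[ 0.6 -1.1]
 [ 0.1 -1.4]
 [-0.8 -0.5]
 [ 0.3  0.4]
 [ 0.9 -1.8]
 [-0.1 -0.5]
 [ 1.5  2.2]
 [ 2.  -1.2]
 [-1.6 -0.1]
 [-0.9  0.2]
 [-2.8 -2.1]
 [-0.8  0.5]
 [-1.3 -2.1]]
near [[0.59579645 0.23259981 0.114     ]]
lip [[0.52745348 0.19130527 0.078     ]]
post [[0.58142024 0.10068194 0.132     ]]
jar [0.4683913  0.32598942 0.095     ] [0.46800896 0.33340344 0.095     ]
bot [ 0.52584081 -0.02388402  0.146     ] [ 0.52506083 -0.01892488  0.146     ]
```

View pics/sidefit.png

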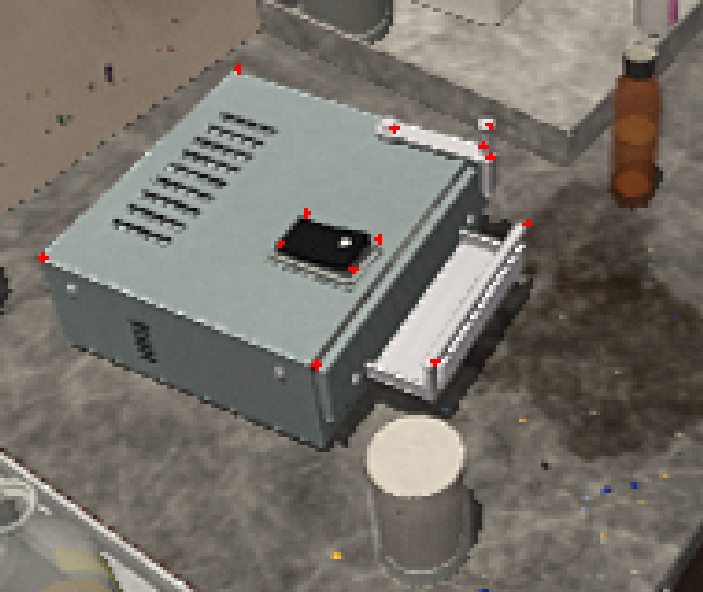

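View pics/topfit.png

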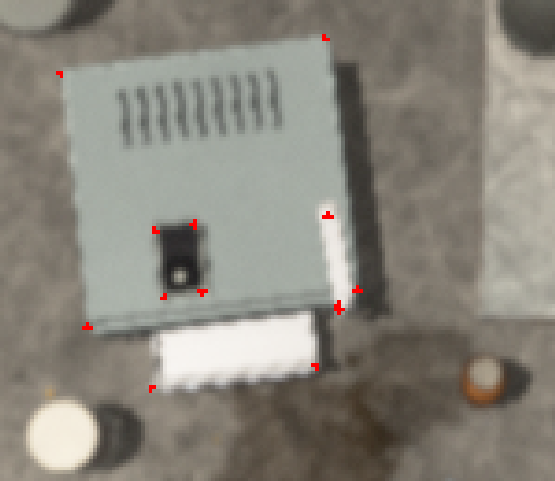

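```bash
cat >> h.py <<'E'
from scipy.spatial.transform import Rotation as Ro
def go(own,z,n=1,yaw=None):
    p=np.load("p.npy"); yaw=p[2]-np.pi/2 if yaw is None else yaw
    s=robot.get_state(); w=own2w(p,(own[0],own[1],0))[0]; w[2]=z
    R=Ro.from_euler("xyz",s["eef_rot"]); Rt=Ro.from_euler("xyz",[-np.pi/2,0,yaw])
    rv=(R.inv()*Rt).as_rotvec(); d=(w-s["position"])/n
    rows=[]
    for i in range(n):
        # world shift expressed in frame before the row
        Ri=R*Ro.from_rotvec(rv*i/n); rows.append([round(float(v),4) for v in np.r_[Ri.inv().apply(d),rv/n]])
    print("target",w.round(4),"at",s["position"].round(4),"rv",rv.round(3))
    for r in rows: print(r)
E
python3 -c "
from h import *
go((-106,30),.24,24)"
```

```text
target [0.5899 0.2317 0.24  ] at [ 0.3    -0.6044  0.2558] rv [ 1.000e-03 -1.268e+00 -1.000e-03]
[-0.0263, 0.0007, -0.0258, 0.0, -0.0528, -0.0]
[-0.0276, 0.0007, -0.0244, 0.0, -0.0528, -0.0]
[-0.0289, 0.0007, -0.0229, 0.0, -0.0528, -0.0]
[-0.0301, 0.0007, -0.0214, 0.0, -0.0528, -0.0]
[-0.0311, 0.0007, -0.0197, 0.0, -0.0528, -0.0]
[-0.0321, 0.0007, -0.0181, 0.0, -0.0528, -0.0]
[-0.0331, 0.0007, -0.0163, 0.0, -0.0528, -0.0]
[-0.0339, 0.0007, -0.0146, 0.0, -0.0528, -0.0]
[-0.0346, 0.0007, -0.0128, 0.0, -0.0528, -0.0]
[-0.0352, 0.0007, -0.0109, 0.0, -0.0528, -0.0]
[-0.0357, 0.0007, -0.009, 0.0, -0.0528, -0.0]
[-0.0362, 0.0007, -0.0071, 0.0, -0.0528, -0.0]
[-0.0365, 0.0007, -0.0052, 0.0, -0.0528, -0.0]
[-0.0367, 0.0007, -0.0033, 0.0, -0.0528, -0.0]
[-0.0368, 0.0007, -0.0013, 0.0, -0.0528, -0.0]
[-0.0369, 0.0007, 0.0006, 0.0, -0.0528, -0.0]
[-0.0368, 0.0007, 0.0026, 0.0, -0.0528, -0.0]
[-0.0366, 0.0007, 0.0045, 0.0, -0.0528, -0.0]
[-0.0363, 0.0007, 0.0064, 0.0, -0.0528, -0.0]
[-0.0359, 0.0007, 0.0083, 0.0, -0.0528, -0.0]
[-0.0354, 0.0007, 0.0102, 0.0, -0.0528, -0.0]
[-0.0348, 0.0007, 0.0121, 0.0, -0.0528, -0.0]
[-0.0342, 0.0007, 0.0139, 0.0, -0.0528, -0.0]
[-0.0334, 0.0007, 0.0157, 0.0, -0.0528, -0.0]
```

```bash
python3 -m inch '[[[-0.026,0,-0.026,0,-0.053,0],[-0.028,0,-0.024,0,-0.053,0],[-0.029,0,-0.023,0,-0.053,0],[-0.03,0,-0.021,0,-0.053,0],[-0.031,0,-0.02,0,-0.053,0],[-0.032,0,-0.018,0,-0.053,0],[-0.033,0,-0.016,0,-0.053,0],[-0.034,0,-0.015,0,-0.053,0],[-0.035,0,-0.013,0,-0.053,0],[-0.035,0,-0.011,0,-0.053,0]]]' 0 30
```

```text
t: 1.03
position: [0.4208, -0.2543, 0.2564]
eef_rot: [-1.571, -0.0, -2.148]
ft_force: [0.8, 0.7, 0.3]
gripper_width: 0.0
```

```bash
python3 -c "
from h import *
go((-106,30),.24,15)"
```

```text
target [0.5899 0.2317 0.24  ] at [ 0.4208 -0.2543  0.2564] rv [-0.    -0.736  0.   ]
[-0.0333, 0.0011, -0.0082, -0.0, -0.0491, 0.0]
[-0.0337, 0.0011, -0.0066, -0.0, -0.0491, 0.0]
[-0.0339, 0.0011, -0.0049, -0.0, -0.0491, 0.0]
[-0.0341, 0.0011, -0.0033, -0.0, -0.0491, 0.0]
[-0.0343, 0.0011, -0.0016, -0.0, -0.0491, 0.0]
[-0.0343, 0.0011, 0.0001, -0.0, -0.0491, 0.0]
[-0.0343, 0.0011, 0.0018, -0.0, -0.0491, 0.0]
[-0.0341, 0.0011, 0.0035, -0.0, -0.0491, 0.0]
[-0.0339, 0.0011, 0.0051, -0.0, -0.0491, 0.0]
[-0.0336, 0.0011, 0.0068, -0.0, -0.0491, 0.0]
[-0.0333, 0.0011, 0.0084, -0.0, -0.0491, 0.0]
[-0.0328, 0.0011, 0.01, -0.0, -0.0491, 0.0]
[-0.0323, 0.0011, 0.0116, -0.0, -0.0491, 0.0]
[-0.0317, 0.0011, 0.0132, -0.0, -0.0491, 0.0]
[-0.031, 0.0011, 0.0147, -0.0, -0.0491, 0.0]
```

```bash
python3 -m inch '[[[-0.033,0,-0.008,0,-0.049,0],[-0.034,0,-0.007,0,-0.049,0],[-0.034,0,-0.005,0,-0.049,0],[-0.034,0,-0.003,0,-0.049,0],[-0.034,0,-0.002,0,-0.049,0],[-0.034,0,0,0,-0.049,0],[-0.034,0,0.002,0,-0.049,0],[-0.034,0,0.004,0,-0.049,0],[-0.034,0,0.005,0,-0.049,0],[-0.034,0,0.007,0,-0.049,0]]]'
python3 -m inch '[[[-0.033,0.001,0.008,0,-0.049,0],[-0.033,0.002,0.01,0,-0.049,0],[-0.032,0.003,0.012,0,-0.049,0],[-0.032,0.004,0.013,0,-0.049,0],[-0.031,0.005,0.014,0,-0.049,0],[0,0,0,0,0,0]]]'
python3 -c "
from h import *
go((-106,30),.175,4)
for n in ('side','top'):
    im=grab_frame(n)['color'][:,:,::-1]
    im=im[100:325,115:365] if n=='side' else im[85:245,135:305]
    cv2.imwrite(f'pics/{n}1.png',cv2.resize(im,None,fx=2.6,fy=2.6,interpolation=cv2.INTER_CUBIC))
"
```

```text
t: 1.87
position: [0.5346, 0.0686, 0.2564]
eef_rot: [-1.571, -0.0, -1.659]
ft_force: [0.9, 0.2, 0.4]
gripper_width: -0.0
t: 2.37
position: [0.5897, 0.2367, 0.24]
eef_rot: [-1.571, 0.005, -1.406]
ft_force: [-1.3, 0.3, -0.3]
gripper_width: 0.0
target [0.5899 0.2317 0.175 ] at [0.5897 0.2367 0.24  ] rv [ 0.001  0.007 -0.005]
[0.0013, 0.0162, -0.0002, 0.0002, 0.0017, -0.0012]
[0.0013, 0.0162, -0.0002, 0.0002, 0.0017, -0.0012]
[0.0013, 0.0162, -0.0002, 0.0002, 0.0017, -0.0012]
[0.0013, 0.0162, -0.0002, 0.0002, 0.0017, -0.0012]
```

View pics/side1.png

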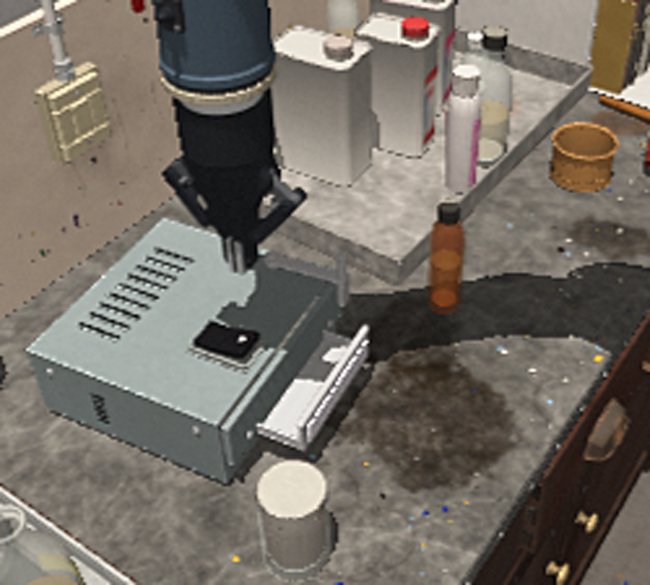

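View pics/top1.png

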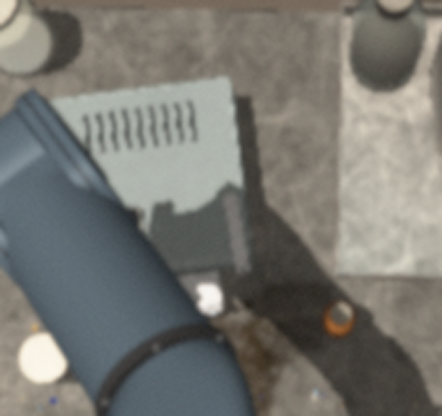

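```bash
python3 -c "
from h import *
S=grab_frame('side'); s=robot.get_state(); R=Ro.from_euler('xyz',s['eef_rot'])
im=S['color'][:,:,::-1].copy()
for y in (.025,.0,-.05):
  for z in (-.06,-.03,0,.03,.06):
    u=proj(S,[s['position']+R.apply([0,y,z])])[0]; cv2.circle(im,tuple(np.round(u*16).astype(int).tolist()),8,(0,0,255),-1,shift=4)
im=im[140:220,165:245]
cv2.imwrite('pics/g.png',cv2.resize(im,None,fx=7,fy=7,interpolation=cv2.INTER_CUBIC))
"
```

```text
(no output)
```

View pics/g.png

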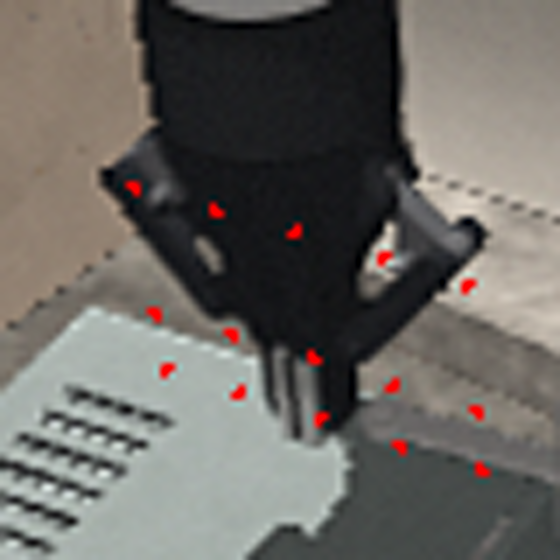

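```bash
python3 -m inch '[[[0.001,0.022,0,0,0.002,-0.001],[0.001,0.022,0,0,0.002,-0.001],[0.001,0.022,0,0,0.002,-0.001],[0.001,0.02,0,0,0.001,-0.001],[0,0,0,0,0,0]]]'
python3 -c "
from h import *
go((-106,30),.133,1)
S=grab_frame('side')
im=S['color'][140:240,165:265,::-1]
cv2.imwrite('pics/g2.png',cv2.resize(im,None,fx=6,fy=6,interpolation=cv2.INTER_CUBIC))
"
```

```text
t: 2.93
position: [0.5893, 0.2213, 0.1519]
eef_rot: [-1.576, -0.007, -1.426]
ft_force: [-0.5, -0.9, -0.1]
gripper_width: -0.0001
target [0.5899 0.2317 0.133 ] at [0.5893 0.2213 0.1519] rv [ 0.006 -0.013  0.007]
[-0.0103, 0.0188, 0.0022, 0.0055, -0.0131, 0.007]
```

View pics/g2.png

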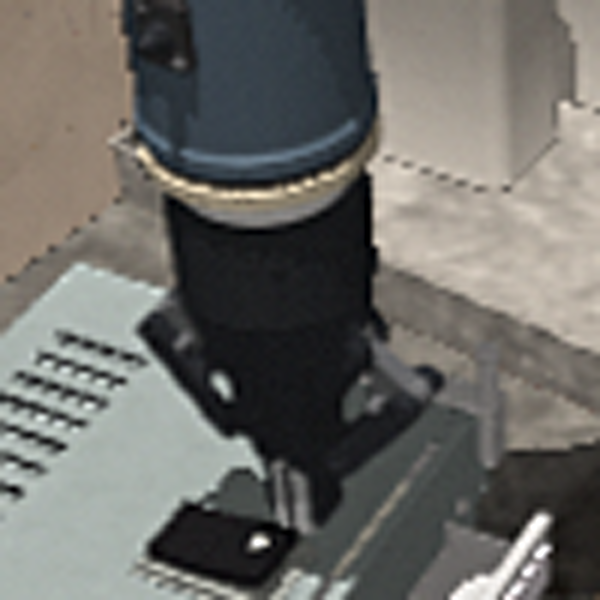

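```bash
python3 -m inch '[[[0,0,0,0,0,0],[0,0,0,0,0,0]]]'
python3 -c "
from h import *
go((-106,30),.143,1)"
```

```text
t: 3.15
position: [0.5916, 0.2246, 0.157]
eef_rot: [-1.569, -0.004, -1.424]
ft_force: [-0.4, 0.2, -0.4]
gripper_width: 0.0001
target [0.5899 0.2317 0.143 ] at [0.5916 0.2246 0.157 ] rv [-0.002 -0.011  0.004]
[-0.0073, 0.014, -0.0007, -0.0022, -0.0113, 0.0036]
```

```bash
python3 -m inch '[[[-0.004,0.004,0,0,-0.006,0.002],[-0.003,0.005,0,0,-0.005,0.002],[0,0.003,-0.001,0,0,0],[0,0,0,0,0,0],[0,0,0,0,0,0]]]'
python3 -c "
from h import *
go((-106,30),.13,1)"
```

```text
t: 3.57
position: [0.5885, 0.2315, 0.143]
eef_rot: [-1.571, -0.0, -1.412]
ft_force: [-0.3, -0.7, -0.3]
gripper_width: -0.0003
target [0.5899 0.2317 0.13  ] at [0.5885 0.2315 0.143 ] rv [0.001 0.001 0.   ]
[0.0, 0.013, 0.0014, 0.0006, 0.0009, 0.0002]
```

```bash
python3 -m inch '[[[0,0.003,0.001,0,0,0],[0,0.003,0,0,0,0],[0,0.002,0,0,0,0],[0,0.002,0,0,0,0],[0,0,0,0,0,0]]]'; python3 -m inch '[[[0,0.001,0,0,0,0],[0,0,0,0,0,0]]]'
```

```text
t: 3.98
position: [0.5888, 0.2315, 0.1325]
eef_rot: [-1.573, -0.0, -1.411]
ft_force: [-4.5, -0.5, -0.3]
gripper_width: 0.0003
t: 4.15
position: [0.5888, 0.2315, 0.1318]
eef_rot: [-1.573, -0.0, -1.411]
ft_force: [-5.8, -0.1, 0.2]
gripper_width: 0.0
```

```bash
python3 -c "
from h import *
p=np.load('p.npy');s=robot.get_state();d=s['position'][:2]-p[:2];c,q=np.cos(p[2]),np.sin(p[2]);print(c*d[0]+q*d[1],-q*d[0]+c*d[1],s['ft_force'],s['wrist_torque'])
S=grab_frame('side')
im=S['color'][160:240,165:265,::-1]
cv2.imwrite('pics/g3.png',cv2.resize(im,None,fx=7,fy=7,interpolation=cv2.INTER_CUBIC))
S=grab_frame('top')
im=S['color'][120:230,135:285,::-1]
cv2.imwrite('pics/g3t.png',cv2.resize(im,None,fx=4,fy=4,interpolation=cv2.INTER_CUBIC))
"
```

```text
-0.10712086125618167 0.030070358963712684 [-5.75989607 -0.05596819  0.2176127 ] [-9.87645989e-02  1.28584104e+00 -1.42681934e-04]
```

View pics/g3.png

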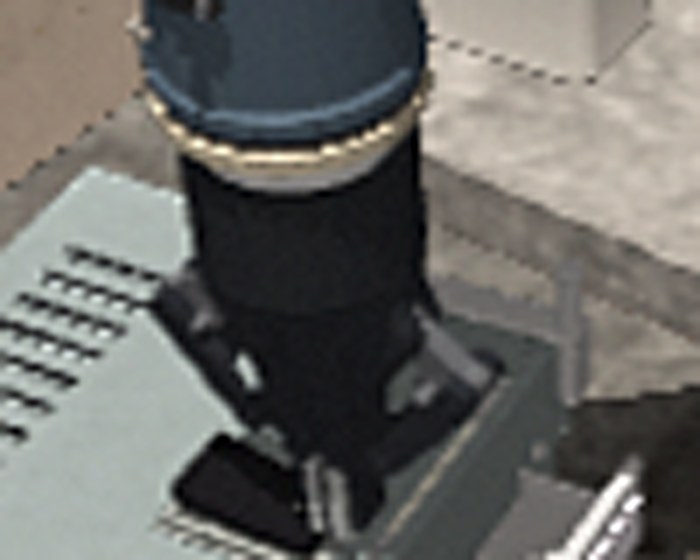

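View pics/g3t.png

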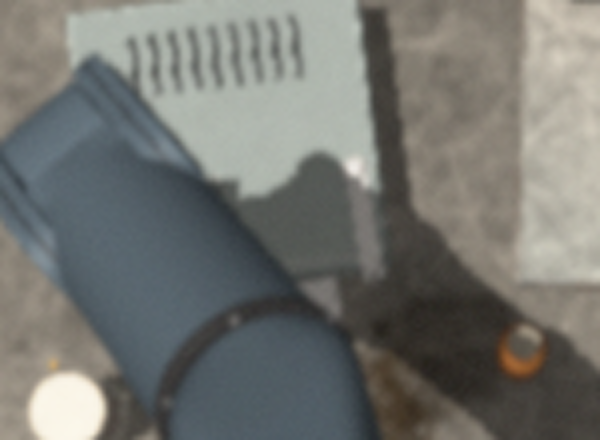

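```bash
python3 - <<'E'
from h import *
p=np.load('p.npy')
S=grab_frame('side');T=grab_frame('top')
def toown(w): 
    d=w[:2]-p[:2];c,q=np.cos(p[2]),np.sin(p[2]);return (1000*np.array([c*d[0]+q*d[1],-q*d[0]+c*d[1]])).round(1)
print("dot top",toown(ray(T,(135+218/4.5,105+333/4.5),.1145)),"side",toown(ray(S,(115+346/3.7,165+241/3.7),.1145)))
for f,n,y0,y1,x0,x1 in ((S,'side',215,245,180,225),(T,'top',155,195,165,205)):
    im0=cv2.imread(f'pics/{n}0.png')
    k=14;im=cv2.resize(im0[y0:y1,x0:x1],None,fx=k,fy=k,interpolation=cv2.INTER_CUBIC)
    for th,col in((-.16,(0,0,255)),):
        L=[]
        for r in(-28.5,28.5):
            for y in(14,46):
                L.append((-78+r*np.cos(th),30+y-30,111+th*r))
        L.append((-100,30,114.5))
        for u in proj(f,own2w(p,L)): 
            v=(u+.5-[x0,y0])*k; cv2.circle(im,tuple(int(a) for a in v),3,col,-1)
    cv2.imwrite(f'pics/{n}rk.png',im)
E
```

```text
dot top [-92.1  28.1] side [-93.8  31.1]
```

View pics/siderk.png

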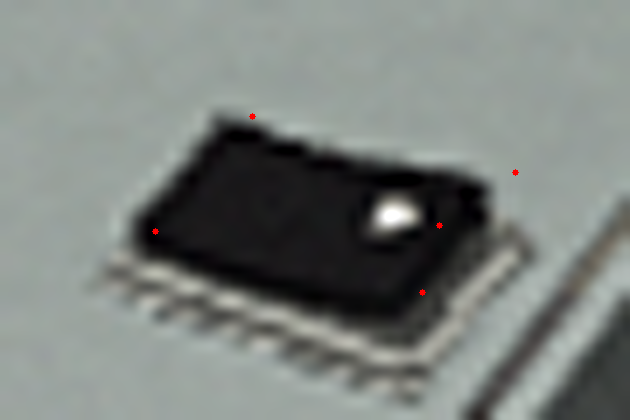

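View pics/toprk.png

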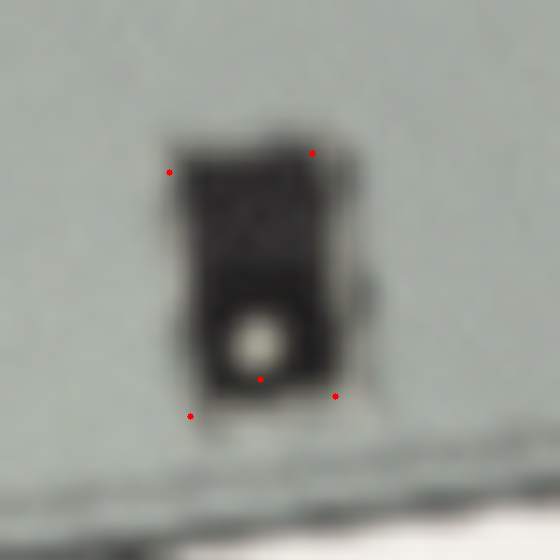

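```bash
python3 - <<'E'
from h import *
S=grab_frame("side");T=grab_frame("top")
s=[((38,260),(100,115,95)),((235,72),(100,-115,95)),((486,122),(-135,-98,132)),((522,227),(-178,-70,78)),((433,362),(-178,70,78))]
t=[((77,87),(100,115,95)),((397,42),(100,-115,95)),((413,376),(-135,-98,132))]
z=lambda a,k,o:(np.array(a,float)+.5)/k-.5+np.array(o)
us=z([a for a,_ in s],3.7,[115,165]);ut=z([a for a,_ in t],4.5,[135,105])
rk=[(-49.5,46,106.4),(-49.5,14,106.4),(-106.5,14,115.6),(-106.5,46,115.6)]
us=np.r_[us,z([(140,225),(225,120),(485,190),(415,312)],14,(180,215))]
ut=np.r_[ut,z([(185,160),(318,150),(335,378),(207,395)],14,(165,155))]
Ps=np.array([b for _,b in s]+rk);Pt=np.array([b for _,b in t]+rk)
def r(q):
    p=q[:3]; return np.r_[(proj(S,own2w(p,Ps))-us).ravel(),(proj(T,own2w(p,Pt))-ut).ravel()]
q=least_squares(r,[.7,.22,0.15],loss="soft_l1");p=q.x
print(p);print(r(p).reshape(-1,2).round(1).tolist())
for nm,f,PP,uu in(("S",S,Ps,us),("T",T,Pt,ut)):
    q=least_squares(lambda p:(proj(f,own2w(p,PP))-uu).ravel(),p,loss="soft_l1"); print(nm,q.x,(proj(f,own2w(q.x,PP))-uu).round(1).tolist())
np.save("p.npy",p)
d=robot.get_state()['position'][:2]-p[:2];c,w=np.cos(p[2]),np.sin(p[2]);print(c*d[0]+w*d[1],-w*d[0]+c*d[1])
E
```

```text
[0.70109857 0.21914881 0.15499816]
[[0.4, -1.1], [0.1, -1.2], [0.0, 0.7], [0.6, -1.4], [-0.7, -0.2], [0.2, 0.2], [1.1, -0.4], [1.5, -1.3], [-0.2, -1.5], [-1.2, -0.4], [-0.5, 0.2], [-1.1, -2.1], [-1.3, 0.1], [-0.6, -0.5], [-0.2, 0.8], [-1.4, 1.0]]
S [0.69994853 0.2218005  0.15947354] [[-0.1, -0.1], [-0.5, -0.6], [-0.2, 1.3], [0.4, -0.9], [-0.7, 0.5], [-0.1, 1.0], [0.8, 0.3], [1.3, -0.6], [-0.4, -0.8]]
T [0.70105831 0.21623172 0.15301815] [[-0.3, -0.4], [0.5, 0.3], [-0.2, -2.0], [-0.4, 0.1], [0.3, -0.5], [0.7, 0.9], [-0.5, 1.0]]
-0.10910553310459976 0.029520823209228976
```

```bash
python3 -m inch '[[[0,-0.006,0,0,0,0],[0,-0.007,0,0,0,0],[0,0,0.006,0,0,0],[0,0,0.005,0,0,0],[0,0,0,0,0,0],[0,0,0,0,0,0]]]'
python3 -m inch '[[[0,0.002,0,0,0,0],[0,0.002,0,0,0,0],[0,0.002,0,0,0,0],[0,0,0,0,0,0]]]'
```

```text
t: 4.95
position: [0.6012, 0.2334, 0.1451]
eef_rot: [-1.57, 0.0, -1.412]
ft_force: [0.7, -0.4, 1.4]
gripper_width: -0.0
t: 5.28
position: [0.6003, 0.2333, 0.1386]
eef_rot: [-1.572, -0.0, -1.412]
ft_force: [-0.2, -0.2, -0.2]
gripper_width: -0.0003
```

```bash
python3 -m inch '[[[0,0.001,0,0,0,0],[0,0.001,0,0,0,0],[0,0,0,0,0,0]]]'; python3 -m inch '[[[0,0.001,0,0,0,0],[0,0.001,0,0,0,0],[0,0,0,0,0,0]]]'; python3 -m inch '[[[0,0.001,0,0,0,0],[0,0,0,0,0,0]]]'
```

```text
t: 5.53
position: [0.6006, 0.2334, 0.1371]
eef_rot: [-1.571, -0.0, -1.412]
ft_force: [-0.6, 0.4, 0.2]
gripper_width: 0.0004
t: 5.78
position: [0.6006, 0.2334, 0.1351]
eef_rot: [-1.571, -0.0, -1.412]
ft_force: [0.2, -0.1, -0.2]
gripper_width: -0.0001
t: 5.95
position: [0.6006, 0.2334, 0.1341]
eef_rot: [-1.571, -0.0, -1.412]
ft_force: [0.3, -0.7, 0.8]
gripper_width: 0.0003
```

```bash
python3 -m inch '[[[0,0.001,0,0,0,0],[0,0.001,0,0,0,0],[0,0,0,0,0,0]]]'; python3 -m inch '[[[0,0.001,0,0,0,0],[0,0.001,0,0,0,0],[0,0,0,0,0,0]]]'; python3 -c "
from h import *
S=grab_frame('side')
im=S['color'][160:240,165:265,::-1]
cv2.imwrite('pics/g4.png',cv2.resize(im,None,fx=7,fy=7,interpolation=cv2.INTER_CUBIC))"
```

```text
t: 6.2
position: [0.6006, 0.2334, 0.1326]
eef_rot: [-1.571, -0.0, -1.412]
ft_force: [-0.6, -1.4, 3.2]
gripper_width: -0.0001
t: 6.45
position: [0.6007, 0.2335, 0.1322]
eef_rot: [-1.569, -0.0, -1.412]
ft_force: [-5.9, -2.0, 17.8]
gripper_width: 0.0
```

View pics/g4.png

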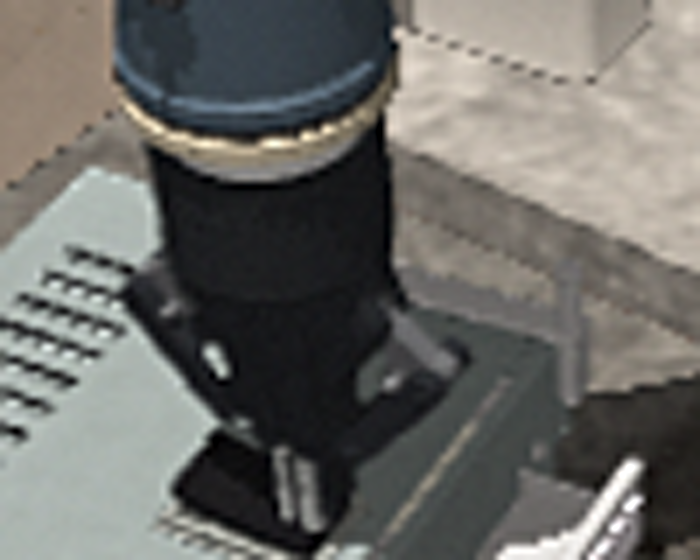

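```bash
python3 -m inch '[[[0,-0.01,0,0,0,0],[0,-0.015,0,0,0,0],[0,-0.015,0,0,0,0],[0.015,0,-0.01,0,0,0],[0.025,0,-0.01,0,0,0],[0.025,0,-0.01,0,0,0],[0.02,0,-0.008,0,0,0],[0,0,0,0,0,0],[0,0,0,0,0,0]]]'; python3 -c "
from h import *
go((-136,-70),.14,4)
S=grab_frame('side')
im=S['color'][160:260,165:265,::-1]
cv2.imwrite('pics/g5.png',cv2.resize(im,None,fx=6,fy=6,interpolation=cv2.INTER_CUBIC))"
```

```text
t: 7.25
position: [0.5768, 0.1419, 0.1706]
eef_rot: [-1.571, -0.001, -1.414]
ft_force: [0.4, 0.3, 0.6]
gripper_width: 0.0003
target [0.5775 0.129  0.14  ] at [0.5768 0.1419 0.1706] rv [-0.     0.002  0.001]
[0.0032, 0.0076, -0.0003, -0.0001, 0.0004, 0.0001]
[0.0032, 0.0076, -0.0003, -0.0001, 0.0004, 0.0001]
[0.0032, 0.0076, -0.0003, -0.0001, 0.0004, 0.0001]
[0.0032, 0.0076, -0.0003, -0.0001, 0.0004, 0.0001]
```

View pics/g5.png

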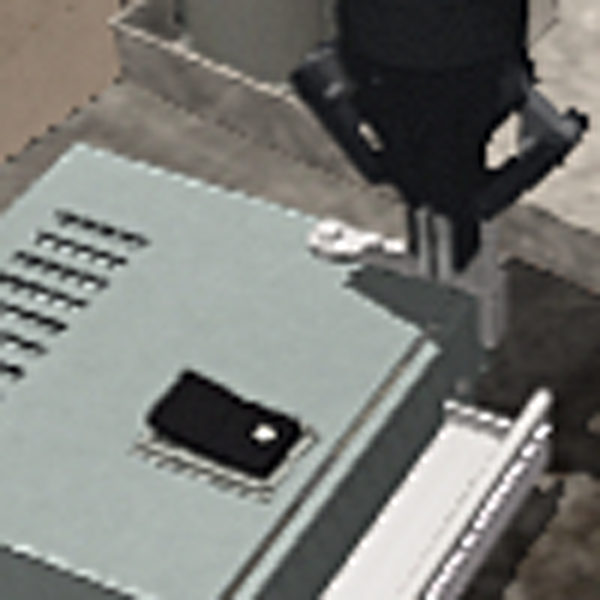

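```bash
python3 -m inch '[[[0.003,0.008,0,0,0,0],[0.003,0.008,0,0,0,0],[0.003,0.008,0,0,0,0],[0.004,0.007,0,0,0,0],[0,0,0,0,0,0],[0,0,0,0,0,0]]]'; python3 -c "
from h import *
go((-136,-75),.14,1)
S=grab_frame('side')
im=S['color'][160:260,185:285,::-1]
cv2.imwrite('pics/g6.png',cv2.resize(im,None,fx=6,fy=6,interpolation=cv2.INTER_CUBIC))"
```

```text
t: 7.8
position: [0.5783, 0.1303, 0.1384]
eef_rot: [-1.572, -0.0, -1.412]
ft_force: [0.1, -0.4, 0.6]
gripper_width: -0.0
target [0.5783 0.1241 0.14  ] at [0.5783 0.1303 0.1384] rv [0.002 0.004 0.   ]
[0.0062, -0.0016, -0.001, 0.0016, 0.0038, 0.0001]
```

View pics/g6.png

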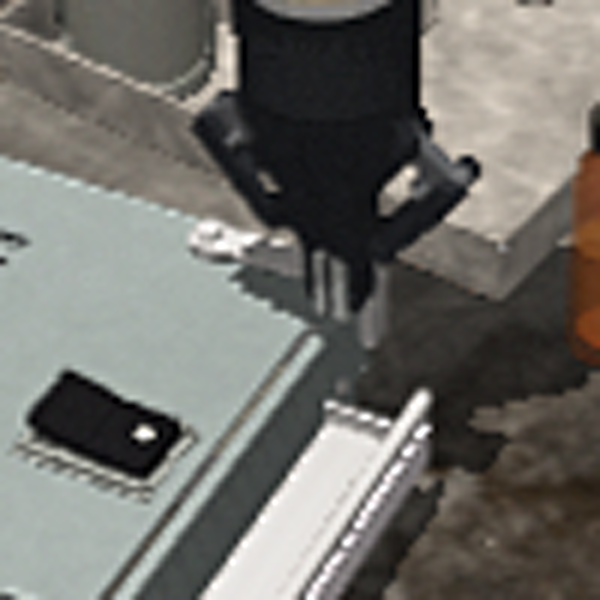

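```bash
python3 -m inch '[[[0.006,0,0,0,0,0],[0.006,0,0,0,0,0],[0.006,0,0,0,0,0],[0.006,0,0,0,0,0],[0.006,0,0,0,0,0],[0.006,0,0.001,0,0,0],[0.006,0,0.002,0,0,0],[0.006,0,0.003,0,0,0]]]'; python3 -c "
from h import *
S=grab_frame('side')
im=S['color'][150:250,195:295,::-1]
cv2.imwrite('pics/g7.png',cv2.resize(im,None,fx=6,fy=6,interpolation=cv2.INTER_CUBIC))"
```

```text
t: 8.52
position: [0.5921, 0.0834, 0.1393]
eef_rot: [-1.571, -0.0, -1.412]
ft_force: [0.4, 0.1, 0.3]
gripper_width: -0.0001
```

View pics/g7.png

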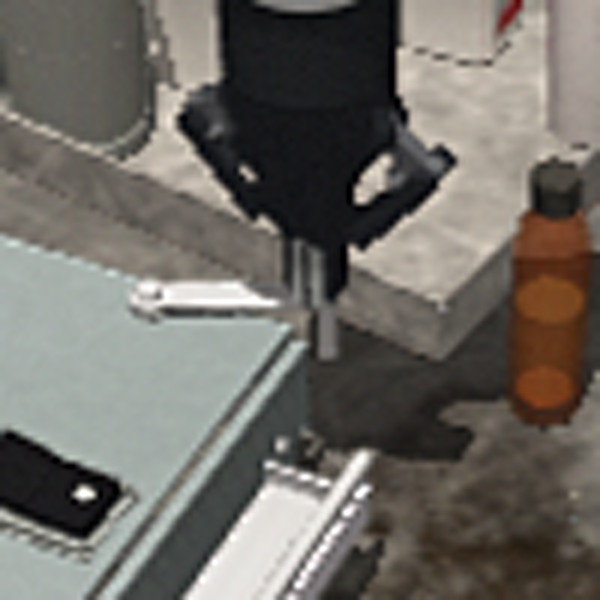

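```bash
python3 -m inch '[[[0.005,0,0.002,0,0,0],[0.005,0,0.003,0,0,0],[0.005,0,0.003,0,0,0],[0.005,0,0.003,0,0,0],[0.004,0,0.003,0,0,0],[0,0,0,0,0,0],[0,0,0,0,0,0],[-0.01,0,0,0,0,0],[-0.01,-0.02,0,0,0,0],[0,-0.02,0,0,0,0]]]'; python3 -m inch '[[[-0.015,-0.005,-0.005,0,0,0],[-0.02,0,-0.01,0,0,0],[-0.02,0,-0.01,0,0,0],[0,0,0,0,0,0],[0,0,0,0,0,0]]]'; python3 -c "
from h import *
go((-151,0),.185,4)
S=grab_frame('side')
im=S['color'][150:270,165:285,::-1]
cv2.imwrite('pics/g8.png',cv2.resize(im,None,fx=5,fy=5,interpolation=cv2.INTER_CUBIC))
S=grab_frame('top')
im=S['color'][120:230,135:285,::-1]
cv2.imwrite('pics/g8t.png',cv2.resize(im,None,fx=4,fy=4,interpolation=cv2.INTER_CUBIC))"
```

```text
t: 9.4
position: [0.605, 0.0858, 0.1789]
eef_rot: [-1.573, 0.002, -1.409]
ft_force: [0.5, 1.0, 0.5]
gripper_width: -0.0
t: 9.82
position: [0.5719, 0.1352, 0.1844]
eef_rot: [-1.571, 0.0, -1.408]
ft_force: [0.8, -0.7, 0.3]
gripper_width: -0.0003
target [0.5519 0.1958 0.185 ] at [0.5719 0.1352 0.1844] rv [ 0.     0.008 -0.   ]
[-0.0158, -0.0001, -0.0025, 0.0, 0.0019, -0.0001]
[-0.0158, -0.0001, -0.0025, 0.0, 0.0019, -0.0001]
[-0.0158, -0.0001, -0.0025, 0.0, 0.0019, -0.0001]
[-0.0158, -0.0001, -0.0026, 0.0, 0.0019, -0.0001]
```

View pics/g8.png

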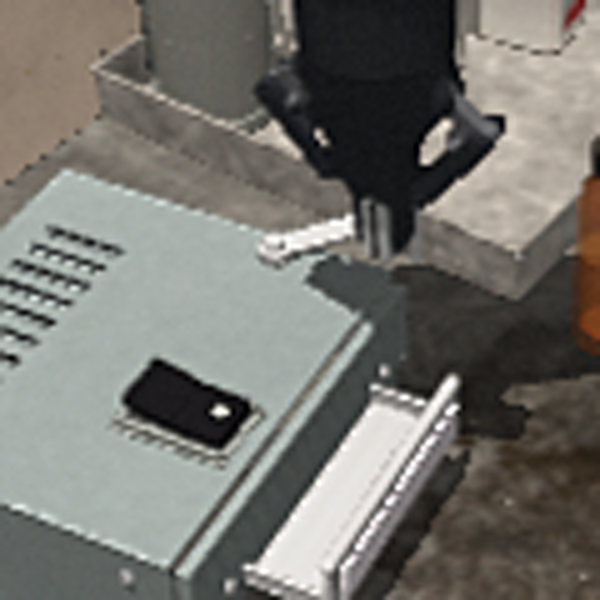

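View pics/g8t.png

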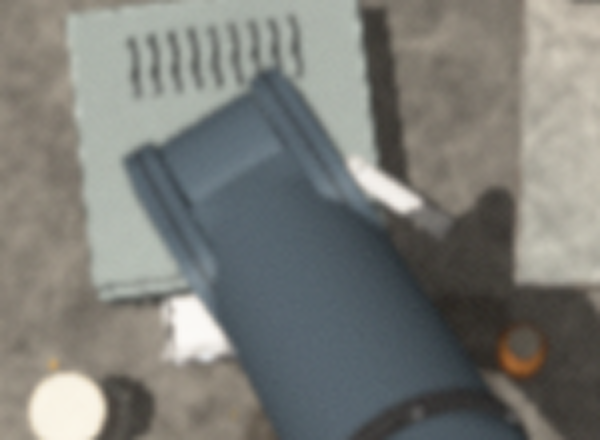

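```bash
python3 -m inch '[[[-0.016,0,-0.002,0,0.002,0],[-0.016,0,-0.003,0,0.002,0],[-0.016,0,-0.003,0,0.002,0],[-0.015,0,-0.002,0,0.002,0],[0,0.02,0,0,0,0],[0,0.02,0,0,0,0],[0,0.02,0,0,0,0],[0,0,0,0,0,0],[0,0,0,0,0,0]]]'; python3 -c "
from h import *
go((-151,0),.08,4)
S=grab_frame('side')
im=S['color'][170:270,165:265,::-1]
cv2.imwrite('pics/g9.png',cv2.resize(im,None,fx=6,fy=6,interpolation=cv2.INTER_CUBIC))"
```

```text
t: 10.67
position: [0.5534, 0.1927, 0.1235]
eef_rot: [-1.573, -0.001, -1.421]
ft_force: [0.2, -0.8, -0.0]
gripper_width: -0.0004
target [0.5519 0.1958 0.08  ] at [0.5534 0.1927 0.1235] rv [ 0.002 -0.005  0.001]
[-0.0008, 0.0109, -0.0002, 0.0006, -0.0012, 0.0002]
[-0.0008, 0.0109, -0.0002, 0.0006, -0.0012, 0.0002]
[-0.0008, 0.0109, -0.0002, 0.0006, -0.0012, 0.0002]
[-0.0008, 0.0109, -0.0002, 0.0006, -0.0012, 0.0002]
```

View pics/g9.png

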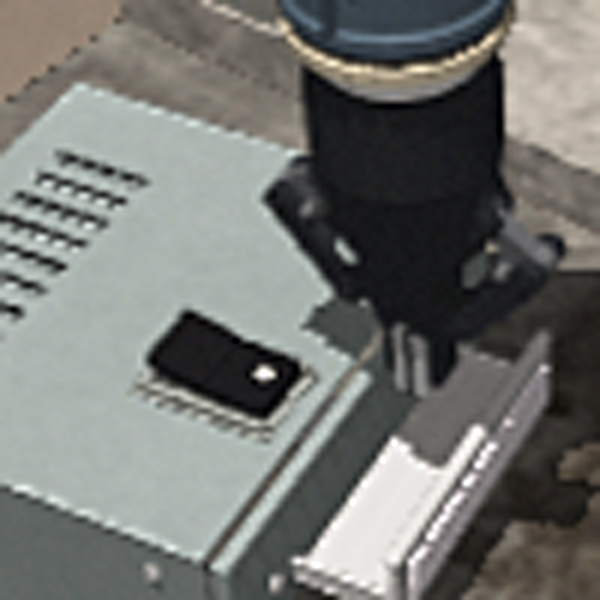

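```bash
python3 -m inch '[[[0,0.007,-0.001,0,-0.002,0],[0,0.007,-0.002,0,-0.002,0],[0,0.005,-0.002,0,0,0],[0,0,0,0,0,0],[0,0,0,0,0,0]]]'; python3 -c "
from h import *
go((-157,0),.088,4)
S=grab_frame('side')
im=S['color'][170:270,165:265,::-1]
cv2.imwrite('pics/g10.png',cv2.resize(im,None,fx=6,fy=6,interpolation=cv2.INTER_CUBIC))"
```

```text
t: 11.13
position: [0.5483, 0.1926, 0.1051]
eef_rot: [-1.571, -0.0, -1.416]
ft_force: [0.8, -0.8, 0.8]
gripper_width: 0.0001
target [0.546  0.1949 0.088 ] at [0.5483 0.1926 0.1051] rv [0.001 0.    0.   ]
[-0.0007, 0.0043, -0.0005, 0.0001, 0.0, 0.0001]
[-0.0007, 0.0043, -0.0005, 0.0001, 0.0, 0.0001]
[-0.0007, 0.0043, -0.0005, 0.0001, 0.0, 0.0001]
[-0.0007, 0.0043, -0.0005, 0.0001, 0.0, 0.0001]
```

View pics/g10.png

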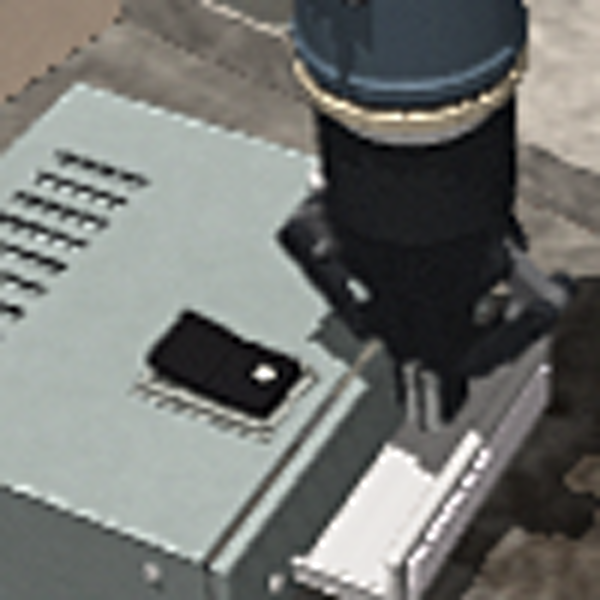

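Tip at about (435,415) px sits over the trough, behind the lip. Going down slowly.

```bash
python3 -m inch '[[[0,0.004,-0.001,0,0,0],[0,0.004,-0.001,0,0,0],[0,0.004,0,0,0,0],[0,0.003,0,0,0,0],[0,0.002,0,0,0,0],[0,0,0,0,0,0],[0,0,0,0,0,0]]]'; python3 -c "
from h import *
S=grab_frame('side')
im=S['color'][170:270,165:265,::-1]
cv2.imwrite('pics/g11.png',cv2.resize(im,None,fx=6,fy=6,interpolation=cv2.INTER_CUBIC))"
```

```text
t: 11.77
position: [0.5469, 0.1925, 0.0882]
eef_rot: [-1.571, 0.0, -1.416]
ft_force: [1.0, 1.6, -1.0]
gripper_width: -0.0003
```

View pics/g11.png

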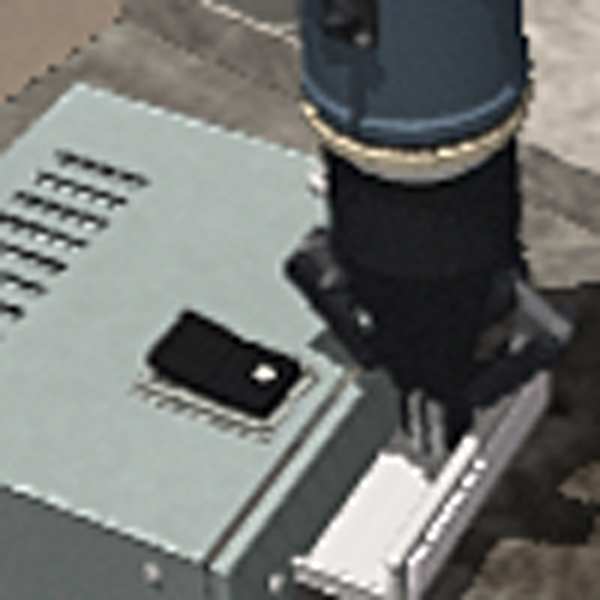

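```bash
python3 -m inch '[[[0,0,-0.003,0,0,0],[0,0,-0.003,0,0,0],[0,0,-0.003,0,0,0],[0,0,-0.003,0,0,0],[0,0,-0.003,0,0,0],[0,0,-0.003,0,0,0],[0,0,-0.003,0,0,0]]]'; python3 -c "
from h import *
print(robot.get_state()['ft_force'])
S=grab_frame('side')
im=S['color'][170:270,165:265,::-1]
cv2.imwrite('pics/g12.png',cv2.resize(im,None,fx=6,fy=6,interpolation=cv2.INTER_CUBIC))"
```

```text
t: 12.4
position: [0.5256, 0.1892, 0.0883]
eef_rot: [-1.571, 0.0, -1.416]
ft_force: [1.5, 0.7, -1.6]
gripper_width: 0.0004
[ 1.46928692  0.71435036 -1.64362025]
```

View pics/g12.png

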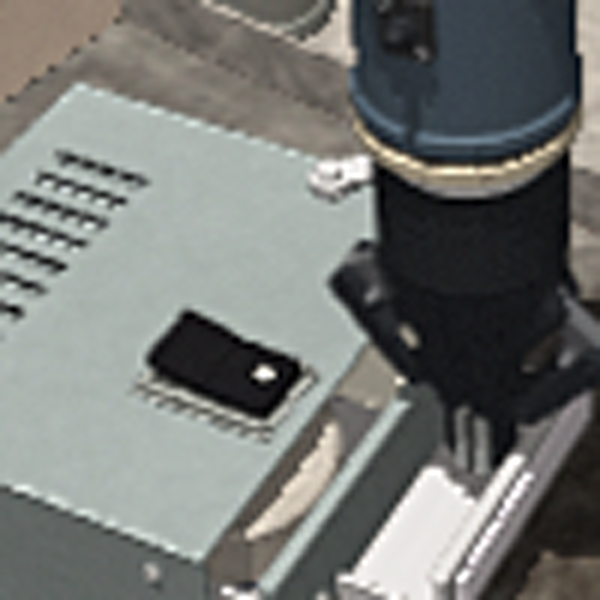

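```bash
python3 -m inch '[[[0,0,-0.004,0,0,0],[0,0,-0.004,0,0,0],[0,0,-0.004,0,0,0],[0,0,-0.004,0,0,0],[0,0,-0.004,0,0,0],[0,0,-0.004,0,0,0],[0,0,-0.004,0,0,0],[0,0,-0.004,0,0,0],[0,0,-0.004,0,0,0],[0,0,-0.004,0,0,0]]]';  python3 -m inch '[[[0,0,-0.004,0,0,0],[0,0,-0.004,0,0,0],[0,0,-0.004,0,0,0],[0,0,-0.004,0,0,0],[0,0,-0.004,0,0,0],[0,0,-0.004,0,0,0],[0,0,-0.004,0,0,0],[0,0,-0.004,0,0,0]]]';python3 -c "
from h import *
S=grab_frame('side')
im=S['color'][150:300,115:295,::-1]
cv2.imwrite('pics/g13.png',cv2.resize(im,None,fx=4,fy=4,interpolation=cv2.INTER_CUBIC))"
```

```text
t: 13.28
position: [0.486, 0.183, 0.0883]
eef_rot: [-1.571, 0.0, -1.416]
ft_force: [2.6, 0.7, 0.5]
gripper_width: -0.0003
t: 13.95
position: [0.4544, 0.178, 0.0883]
eef_rot: [-1.571, 0.0, -1.416]
ft_force: [1.9, 1.6, -0.2]
gripper_width: -0.0002
```

View pics/g13.png

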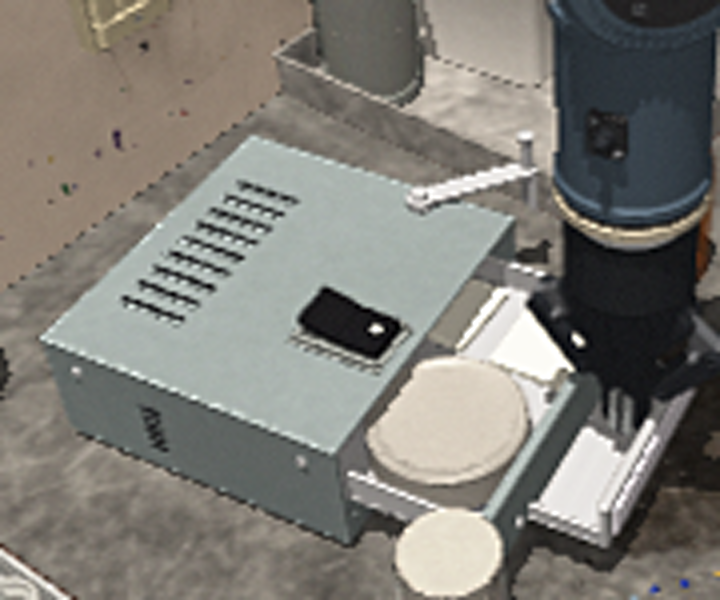

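```bash
python3 -m inch '[[[0,0,-0.003,0,0,0],[0,0,-0.003,0,0,0],[0,0,-0.003,0,0,0],[0,0,0,0,0,0]]]';  python3 -m inch '[[[0,0,-0.002,0,0,0],[0,0,-0.002,0,0,0],[0,0,-0.002,0,0,0],[0,0,0,0,0,0]]]';python3 -m inch '[[[0,0,-0.002,0,0,0],[0,0,-0.002,0,0,0],[0,0,0,0,0,0]]]'; python3 -c "
from h import *
S=grab_frame('side')
im=S['color'][150:300,115:295,::-1]
cv2.imwrite('pics/g14.png',cv2.resize(im,None,fx=4,fy=4,interpolation=cv2.INTER_CUBIC))"
```

```text
t: 14.33
position: [0.4449, 0.1763, 0.0882]
eef_rot: [-1.572, -0.001, -1.416]
ft_force: [-0.8, 0.3, 0.4]
gripper_width: -0.0003
t: 14.67
position: [0.4396, 0.1755, 0.0883]
eef_rot: [-1.571, -0.0, -1.416]
ft_force: [0.7, 0.1, -0.4]
gripper_width: 0.0002
t: 14.92
position: [0.4389, 0.1758, 0.0889]
eef_rot: [-1.565, 0.002, -1.417]
ft_force: [11.7, -0.1, -4.5]
gripper_width: -0.0003
```

View pics/g14.png

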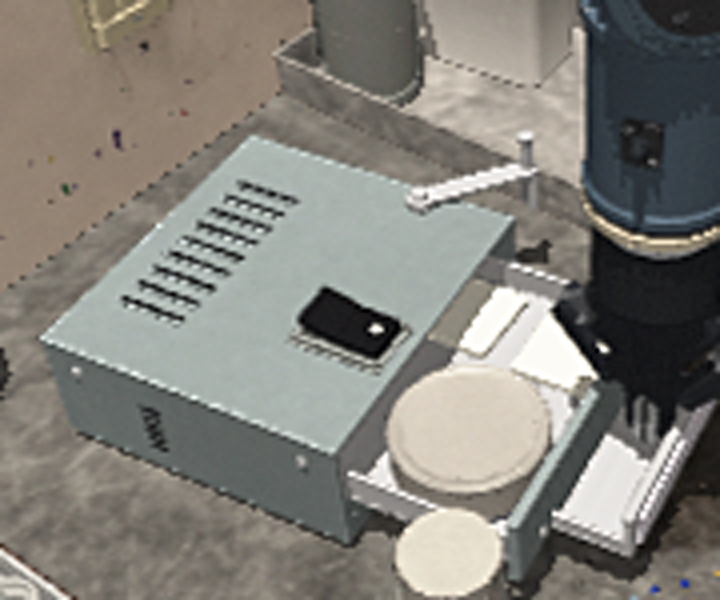

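```bash
python3 -m inch '[[[0,0,0.003,0,0,0],[0,0,0.003,0,0,0],[0,0,0.002,0,0,0],[0,0,0,0,0,0]]]';  python3 -m inch '[[[0,-0.008,0,0,0,0],[0,-0.015,0,0,0,0],[0,-0.02,0,0,0,0],[0,-0.03,0,0,0,0],[0,-0.035,0,0,0,0],[0,-0.035,0,0,0,0],[0.03,0,0,0,0,0],[0.035,0,0,0,0,0],[0.035,0,0,0,0,0],[0.035,0,0,0,0,0]]]';python3 -m inch '[[[0.035,0,0,0,0,0],[0.035,0,0,0,0,0],[0.035,0,0,0,0,0],[0.03,0,0,0,0,0],[0.03,0,0,0,0,0],[0,0,0,0,0,0],[0,0,0,0,0,0]]]'; python3 -c "
from h import *
for n in ('side','top'):
    im=grab_frame(n)['color'][:,:,::-1]; cv2.imwrite(f'pics/{n}9full.png',im)
    im=im[165:325,115:305] if n=='side' else im[105:235,135:285]
    cv2.imwrite(f'pics/{n}9.png',cv2.resize(im,None,fx=3.7,fy=3.7,interpolation=cv2.INTER_CUBIC))
"
```

```text
t: 15.3
position: [0.4438, 0.1764, 0.0881]
eef_rot: [-1.571, -0.0, -1.416]
ft_force: [-0.5, -0.6, -0.5]
gripper_width: 0.0002
t: 16.13
position: [0.4642, 0.0418, 0.2321]
eef_rot: [-1.57, -0.0, -1.415]
ft_force: [0.5, 0.2, -0.7]
gripper_width: -0.0
t: 16.72
position: [0.4896, -0.1215, 0.2314]
eef_rot: [-1.572, 0.0, -1.419]
ft_force: [0.6, 0.8, -0.6]
gripper_width: -0.0001
```

View pics/side9.png

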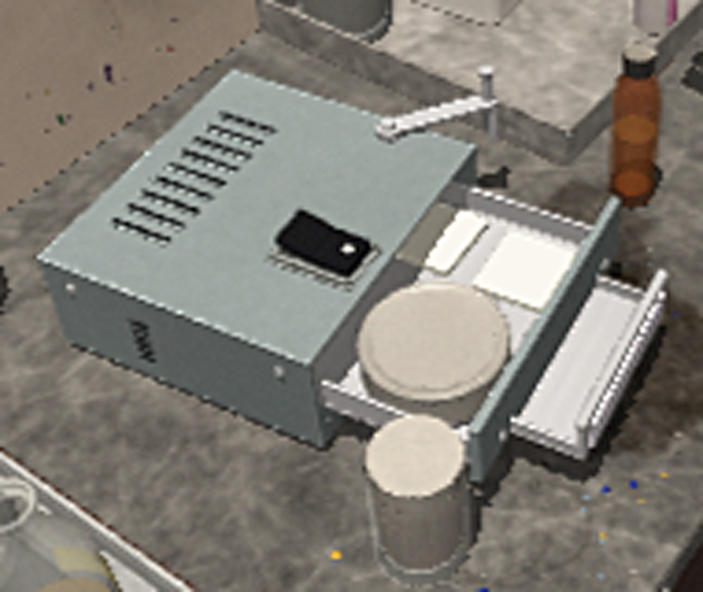

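View pics/top9.png

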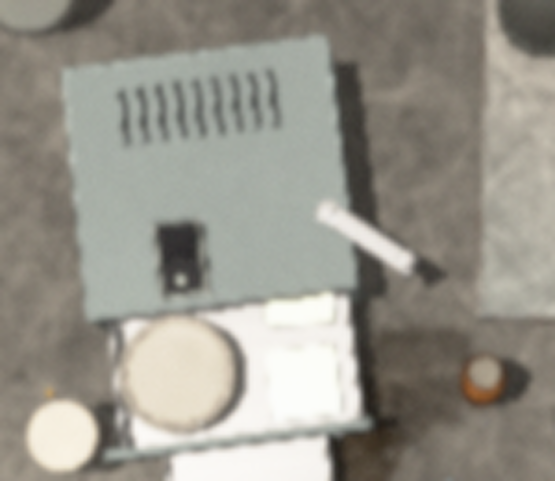

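```bash
python3 - <<'E'
from h import *
S=grab_frame('side')
z=lambda a:(np.array(a,float)+.5)/3.7-.5+np.array([115,165])
for a,b in(((433,362),(580,430)),((522,227),(663,275))):
    print(np.linalg.norm(ray(S,z(a),.078)-ray(S,z(b),.078)))
s=robot.get_state();print(s['t'],s['ft_force'].round(1),abs(s['dq']).max())
E
```

```text
0.10678339715944647
0.10739880129601526
16.8667 [ 0.5 -0.1 -0.6] 0.009740862152957837
```

```bash
python3 -c "
from h import *
robot.close_job()"
```

```text
the job is handed in; nothing more can be done
```

The job is handed in at about 17 s of robot time. The rocker is off, the catch is swung aside and the tray is drawn out to its stop. The hand-in gave no verdict.

- **Rocker:** My first press came down just in front of the rocker's near end and pushed sideways on it with about 6 N. I re-measured, moved 10 mm back and pressed again, until it stopped hard at about 18 N. The picture shows the near half down.
- **Catch:** I pushed the post to the right with the closed fingertip. The last top view shows the arm swung well past 0.3 rad, roughly 0.8 by eye.
- **Tray:** I hooked the closed fingertip behind the lip and drew the tray out at about 50 mm/s with roughly 2 N. I stopped when the force rose to about 12 N. I then backed off the lip, lifted clear and moved away to the right.

**Last checks:**
- The tin and both tiles look flat in the tray.
- The jar and the bottle look where they started. The open tin is outside my last close-ups, but the arm passed well above it.
- The wrist force was near zero.

**Disagreement:** The pictures give about 107 mm of tray travel, give or take 3 mm, against the nominal 110 mm. I took the force rise, with the jar unmoved, as proof that the tray was at its stop.

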